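# Set the reference plate on the easel and hold the measuring plunger half-way

## Robot

A 6-joint arm with a two-finger parallel gripper is mounted at the origin on the work surface. World frame = base frame: x ahead of the robot, y to its left, z up, the work surface at z = 0. Lengths are in m, angles in rad, forces in N, time in s.
With the tool pointing down it reaches from about 0.375 to 0.9 m from the base axis. Payload 3.1 kg.
Tool frame: the origin (TCP) lies midway between the tips of the shut fingers; the grasp point (between the pads) lies 19 mm behind it; z points along the fingers, x is the direction in which the jaws open and shut, and the axes are right-handed (so a half turn about z gives the same grasp; the last joint's range is limited). The gripper opens to 87 mm and grips with 3 to 60 N. Pads are 19 mm wide; open, the fingers measure 117 mm over their backs; the gripper's body (75 mm by 190 mm) begins 51 mm behind the grasp point.
Start: joints at [1.018, 0.527, 1.433, -0, 1.181, -0.178], TCP at [0.229, 0.582, 0.223] pointing down, gripper open.
Joint ranges: [-3.08, 3.08], [-0.75, 2.2], [0.22, 2.44], [-1.43, 4.57], [0, 2.65], [-2.85, 2.85]. Speed limits (rad/s): [2.79, 2.79, 3.14, 3.14, 3.14, 3.14].

## Interface

Orientations are given as a 3x3 rotation matrix whose columns are the frame's x, y, z axes.
In Python, from workcell import manip, optics, sign_off gives the robot as it stands.
- The arm moves only by the tool servo_tool, never from a script. Its argument "steps" is a list of rows, each a list of 5 numbers: the closure in counts, from 0 (fully open) to 255 (shut), then the shift along the tool's x, y, z in mm, then the turn about the tool's z in rad. In form: [[gripper, x, y, z, spin], ...]. A call has 1 to 10 rows; each row shifts and turns the commanded pose from where the row before left it, along the tool's axes as they then stand; what a row does not reach is not made up. A row lasts 1/12 s, in which the tool goes at most 41.7 mm and 7.16 degrees, less where a joint would pass 70% of its speed; a pose out of reach is approached as far as the arm can. A call is refused whole if a number of a shift passes 41.7 or a number of a turn 0.125, either way. A call with a gripper value outside its range is refused whole. The fingers move at their own pace and stop on an object; the grip force is fixed at half the most. Time passes only in rows, so rows that do not move let the fingers close. It gives the time, the measured TCP pose, the force and the opening at its end, in the units of the state.
- manip.get_obs(): the state, without advancing time (a new reading comes with each control period).
- optics.capture(name): name is "scene" or "side" or "wrist"; returns a dict with "color" (480x640x3 uint8, blue, green, red), "K" (3x3 intrinsics, pixels), "dist" ([k1, k2, p1, p2, k3] as OpenCV has them; the pictures are not rectified), "camera_from_world" (4x4, takes a point from world to camera coordinates). Camera axes: x right, y down, z forward; pixel columns grow to the right and rows downward; lengths in m; the calibration is good to about 2 mm. A picture is of the moment at which its call begins. There is no depth.
- sign_off(): hands the job in, once; it reports no verdict.
The state is a dict: "t": time; "joint_positions": joint angles; "qvel": joint speeds; "joint_torque": joint torques, N m; "position": TCP position; "orientation": TCP orientation; "force": force on the tool from outside, world axes, zero at the start; "moment": the same for the moment, N m; "grip_width": finger opening in m.
Only numpy, scipy, OpenCV 4.12 (cv2) and the standard library are available. Lean on these libraries where they do the work, as an engineer would, in place of code of your own. Each camera call takes 0.05 s, during which the arm holds its last target.

## Task

Take the taller white plate out of the rack and lean it upright on the easel, its short edge on the ledge, its back flat against the sloping panel and centred between the panel's sides, and let go of it. Only then press the plunger on the grey box half-way down, 10 mm, so that its head is level with the top of the post beside it, and keep it there without ever pressing it on towards the bottom: you finish while still holding it down. Leave the shorter plate in the rack and everything else on the table where it is.

Things in the scene. Friction and masses are not known exactly. Their poses are not given: they have to be found in the camera images.
- plate_center (a point): Centre of the tall plate, a white ceramic reference plate: 10 mm thick (its x), 90 mm wide (its y), 130 mm tall (its z, up), about 0.3 kg; both faces alike. This point is half-way up, 65 mm above its lower edge. It starts upright in one of the rack's two slots; the upper 100 mm stands free.
- short_plate_center (a point): Centre of the other white plate, 10 x 90 x 85 mm tall, upright in the rack's other slot (either slot may hold either plate). It stays there.
- rack: Fixed black rack, 116 (x) x 104 (y) x 38 mm high, origin at the centre of its underside. Two slots run along its y, at x = -30 and x = +30 mm, 14 mm wide, floor 8 mm up, walls up to 38 mm.
- easel: Fixed black easel, origin at the centre of its underside, foot 120 x 110 x 10 mm. Its back panel (100 mm wide along y, 70 mm up the slope, 8 mm thick) leans 20 degrees from vertical, top towards the easel's -x, front face to +x and up. A ledge, 18 mm deep, stands out square from the panel's lower edge, sloping down to it. The placed tall plate's upper 60 mm stands free above the panel.
- easel_seat (a point): Middle of the inner corner where ledge and panel meet: at (10, 0, 30) mm in the easel's frame. A plate's lower back edge belongs here. The centre of the tall plate properly placed is at (-7.5, 0, 92.8) mm in the easel's frame.
- switch_box: Fixed grey box, 90 (x) x 110 (y) x 50 mm high, origin at the centre of its underside; carries the plunger at its middle, and a thin steel index post (10 mm in diameter, top 74 mm above the table) 43 mm from the plunger's axis towards the box's -y.
- plunger_top (a point): Middle of the top of the plunger, a black mushroom head 44 mm in diameter and 10 mm thick on a steel stem, pressed straight down. Released, its top is 84 mm above the table; half-way down it is level with the top of the index post (74 mm).
- plunger (a joint): Travel of the plunger in m: 0 released (up), 0.010 half-way, 0.020 bottomed. A spring pushes it back: it starts to move at about 2 N, needs about 7 N at half-way and about 12 N at the bottom.
- screwdriver: Bystander: a screwdriver 150 mm long lying on the table near the robot; origin under its middle.
- cleaner: Bystander: an upright capped bottle, 44 mm in diameter, 110 mm tall; origin at the centre of its underside.
- jar: Bystander: an upright closed jar, 56 mm in diameter, 60 mm tall; origin at the centre of its underside.
- lens_ring: Bystander: an aluminium ring lying flat, 48 mm outside diameter, 16 mm high; origin at the centre of its underside.
- slide_box: Bystander: a closed grey flat box, 60 x 90 x 30 mm high; origin at the centre of its underside.
- lens_tube: Bystander: an upright stepped aluminium tube, 48 mm in diameter at the foot, 60 mm tall; origin at the centre of its underside.
Mind the look-alikes: they are no part of the job. Leave any blue or green look-alike of the part that bears plate_center alone.

How it is judged:
On the way, in this order (a step that is already met when the one before it is completed fails the run):
1. the tall plate leans on the easel, let go (x of plate_center in the frame of easel between -0.0185 and 0.0035 m and y of plate_center in the frame of easel between -0.022 and 0.022 m and z of plate_center in the frame of easel between 0.084 and 0.102 m and angle between plate_center's own z axis and vertical between 0.26 and 0.44 rad and angle between the y axis of plate_center and the y axis of easel, either way round below 0.15 rad and contact force between easel and plate above 0.5 N and contact force between each of the fingers, the arm and plate below 0.05 N), for 0.3 s.
2. the plunger is held half-way down (value of joint plunger between 0.007 and 0.013 m and contact force between any of the fingers, the arm and switch_box above 2 N), for 0.5 s.
At the end, for the whole second after the job is handed in: The tall plate leans untouched on the easel at 15 to 25 degrees, square within 8 degrees, its centre within 9 mm in height, 11 mm front to back and 22 mm sideways of its proper place; the robot still holds the plunger 10 mm down (7 to 13 mm); the short plate is in its slot (all of step 1 and all of step 2 and velocity of joint plunger between -0.005 and 0.005 m/s and linear speed of plate below 0.02 m/s and distance of short_plate_center from where it was at the start of the episode below 0.015 m); the arm keeps its last pose, push and grip.
It fails at once if the plunger is pressed on towards the bottom (more than 16 mm) (value of joint plunger above 0.016 m).
It fails at once if the plunger is pressed before the tall plate is on the easel (value of joint plunger above 0.004 m and distance between plate_center and easel_seat above 0.085 m).
It fails at once if the short plate is moved out of its place (distance of short_plate_center from where it was at the start of the episode above 0.02 m).
It fails at once if another thing on the table is moved by more than 30 mm (distance of any of screwdriver, cleaner, jar, lens_ring, slide_box, lens_tube from where it was at the start of the episode above 0.03 m).
It also fails if it takes over 56 s, if anything falls off the work surface, if the arm or the gripper's body presses on something with over 40 N, if the wrist force passes 120 N, or if a joint passes its speed limit or range.

## Working session

There is one attempt and no reset: what is moved stays moved. The work goes in short steps, Python scripts to look and compute and a tool call to move; the robot and the scene stay as the last step left them, time stands still between calls to the robot, and variables do not carry over. Pictures are saved under pics/ and viewed, and the job is handed in when it is done.

Besides the shell and the picture viewer there is one more tool, called after "Call:" as name([rows], argument=value, ...), one row to a line, values as JSON. servo_tool: Moves the arm, as the interface text tells. Its arguments: {"type":"object","properties":{"steps":{"type":"array"}},"required":["steps"]}

```bash
ls; mkdir -p pics; python3 - <<'E'
from workcell import manip, optics
import cv2,pickle
o=manip.get_obs();print({k:o[k] for k in ('t','position','orientation','force','grip_width')})
for n in ("scene","side","wrist"):
    c=optics.capture(n);cv2.imwrite(f"pics/{n}0.png",c["color"]);pickle.dump(c,open(f"{n}0.pkl","wb"));print(n,c["K"],c["dist"],c["camera_from_world"])
E
```

```text
pics
{'t': 0.0, 'position': array([0.22838937, 0.58098191, 0.22156578]), 'orientation': array([[ 3.66057809e-01,  9.30591455e-01, -1.10618460e-03],
       [ 9.30589629e-01, -3.66059320e-01, -1.87542904e-03],
       [-2.15018742e-03, -3.42888475e-04, -9.99997630e-01]]), 'force': array([-0.12174082,  0.0399409 , -0.09534107]), 'grip_width': 0.08692575020685536}
scene [[529.08045987   0.         312.56703116]
 [  0.         529.08045987 246.24883433]
 [  0.           0.           1.        ]] [-0.06757303  0.          0.          0.          0.        ] [[-0.20971087  0.97770578 -0.0106183   0.13055098]
 [ 0.82105615  0.17019295 -0.54488638 -0.38208993]
 [-0.5309314  -0.12298682 -0.83844266  1.8222058 ]
 [ 0.          0.          0.          1.        ]]
side [[606.23935352   0.         319.185664  ]
 [  0.         606.23935352 237.69154269]
 [  0.           0.           1.        ]] [-0.14118445  0.          0.          0.          0.        ] [[ 0.99986975 -0.01597359  0.00230943 -0.51701002]
 [-0.00843158 -0.63898221 -0.7691753   0.0692149 ]
 [ 0.01376217  0.76905564 -0.63903366  1.48553726]
 [ 0.          0.          0.          1.        ]]
wrist [[381.37303523   0.         320.9442043 ]
 [  0.         381.37303523 237.69091413]
 [  0.           0.           1.        ]] [-0.07252651  0.          0.          0.          0.        ] [[ 0.36663086  0.93036561 -0.00128396 -0.62455879]
 [ 0.89462343 -0.35216635  0.27500505 -0.03292447]
 [ 0.25540307 -0.101974   -0.96144192  0.3900208 ]
 [ 0.          0.          0.          1.        ]]
```

View pics/scene0.png

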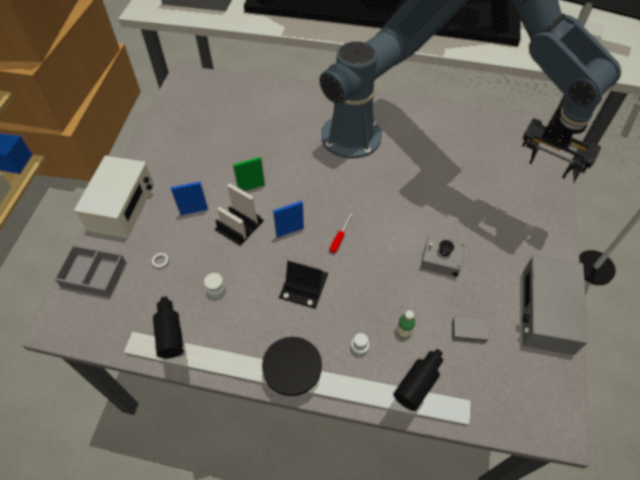

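View pics/side0.png

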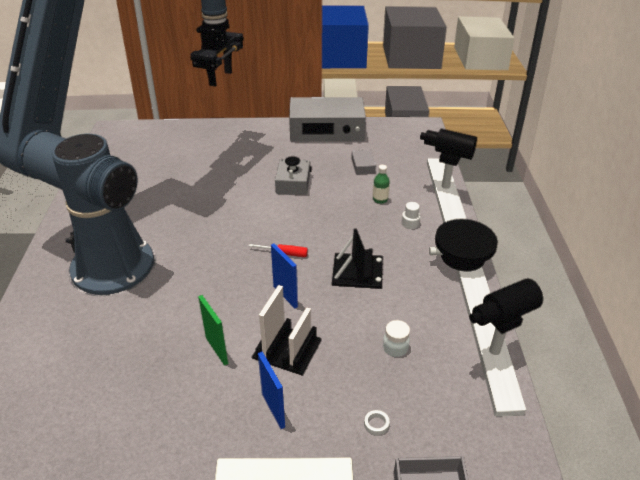

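View pics/wrist0.png

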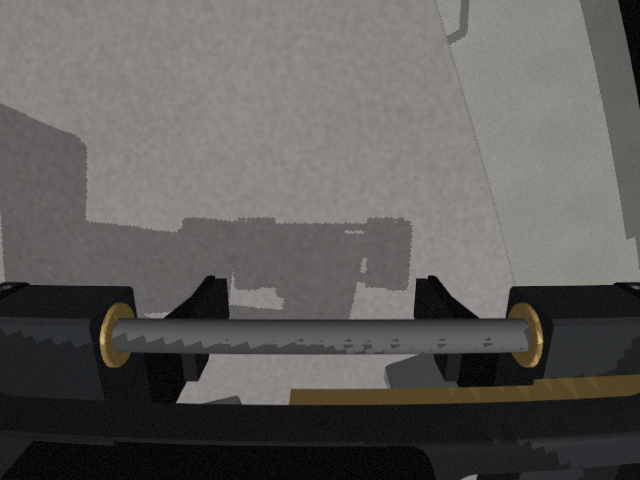

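The scene view shows the rack with both white plates at about (238,215), the easel at (303,284) and the switch box at (443,255). The rest are bystanders and look-alikes. I'll enlarge those areas next.

```bash
cat > h.py <<'E'
import numpy as np,cv2,pickle
def ray(c,px):
    p=cv2.undistortPoints(np.array([[px]],float),c["K"],np.array(c["dist"]))[0,0]
    T=c["camera_from_world"];R=T[:3,:3];o=-R.T@T[:3,3];return o,R.T@np.array([p[0],p[1],1])
def at_z(c,px,z):
    o,d=ray(c,px);return o+d*(z-o[2])/d[2]
def proj(c,P):
    T=c["camera_from_world"];r,_=cv2.Rodrigues(T[:3,:3])
    return cv2.projectPoints(np.array(P,float).reshape(-1,3),r,T[:3,3],c["K"],np.array(c["dist"]))[0][:,0]
def crop(c,x0,y0,w,h,s,fn):
    cv2.imwrite(fn,cv2.resize(c["color"][y0:y0+h,x0:x0+w],None,fx=s,fy=s,interpolation=cv2.INTER_CUBIC))
E
python3 - <<'E'
from h import *
s=pickle.load(open("scene0.pkl","rb"));d=pickle.load(open("side0.pkl","rb"))
def tile(c,boxes,fn):
    cv2.imwrite(fn,np.hstack([cv2.resize(c["color"][y:y+75,x:x+100],(400*1,300),interpolation=cv2.INTER_CUBIC) for x,y in boxes]))
crop(s,195,170,100,75,8,"pics/s_rack.png")
crop(d,235,280,100,75,8,"pics/d_rack.png")
crop(s,255,245,100,75,8,"pics/s_easel.png")
crop(d,310,220,100,75,8,"pics/d_easel.png")
tile(s,[(395,215),(395,215)],"pics/x.png")
a=cv2.resize(s["color"][220:295,395:495],(400,300),interpolation=cv2.INTER_CUBIC);b=cv2.resize(d["color"][140:215,245:345],(400,300),interpolation=cv2.INTER_CUBIC)
cv2.imwrite("pics/box.png",np.hstack([a,b]))
for n,px,z in [("tall top",(240,192),.138),("short top",(230,214),.093),("easel",(303,290),.01),("plunger",(446,246),.084),("sd",(340,236),.01),("jar",(214,280),.06),("cleaner",(408,313),.11),("green",(249,160),.13),("blueR",(289,206),.13)]:
    print(n,at_z(s,px,z).round(3))
E
```

```text
tall top [ 0.42  -0.255  0.138]
short top [ 0.471 -0.276  0.093]
easel [ 0.627 -0.026  0.01 ]
plunger [0.449 0.345 0.084]
sd [0.426 0.042 0.01 ]
jar [ 0.673 -0.265  0.06 ]
cleaner [0.689 0.262 0.11 ]
green [ 0.29  -0.266  0.13 ]
blueR [ 0.435 -0.107  0.13 ]
```

View pics/s_rack.png

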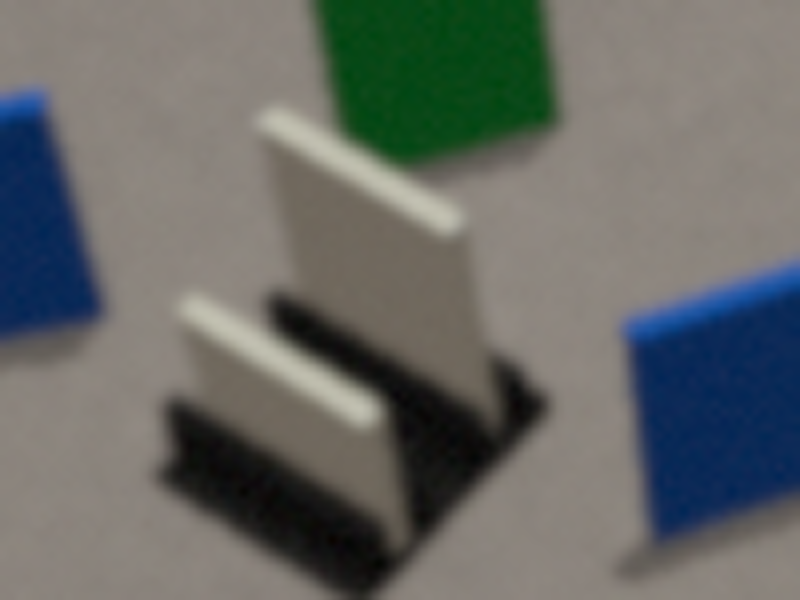

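View pics/d_rack.png

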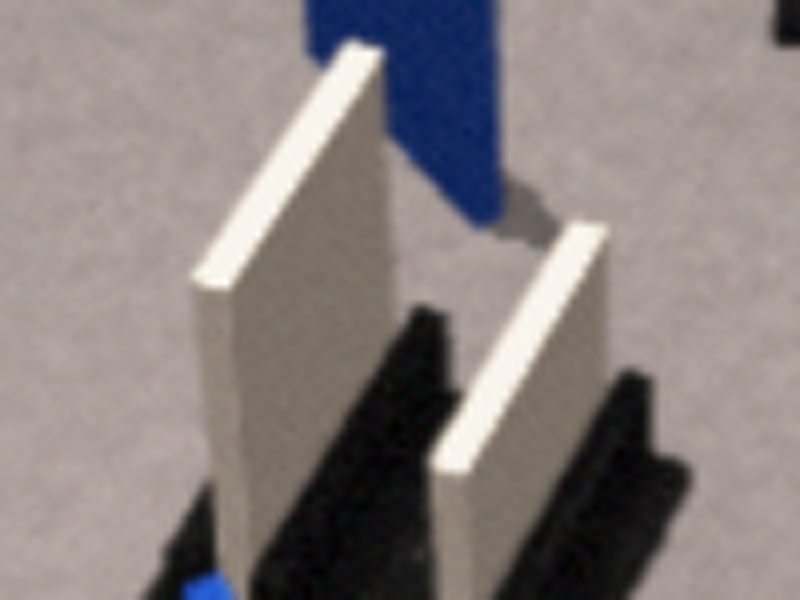

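View pics/s_easel.png

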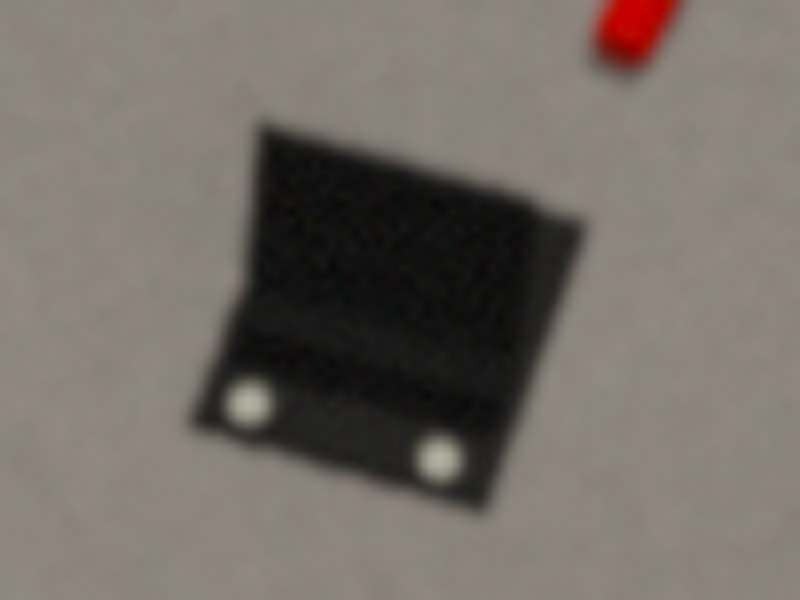

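View pics/d_easel.png

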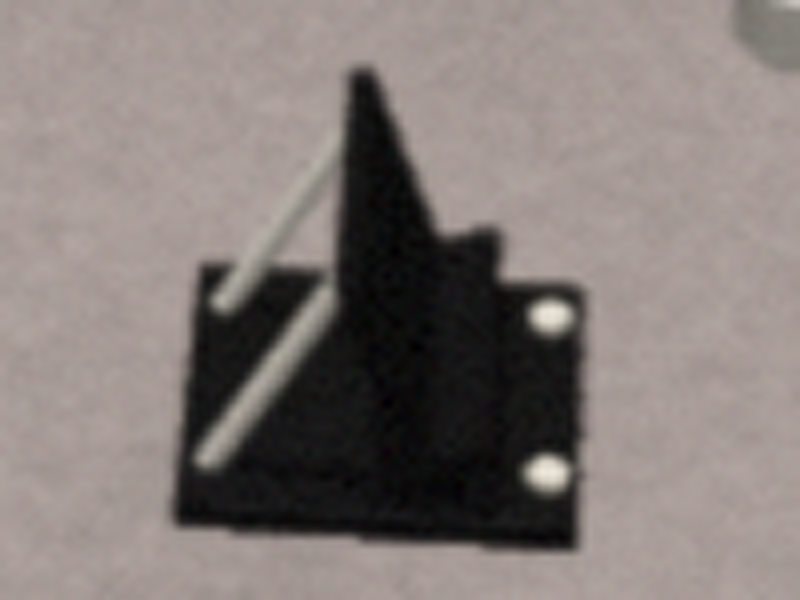

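View pics/box.png

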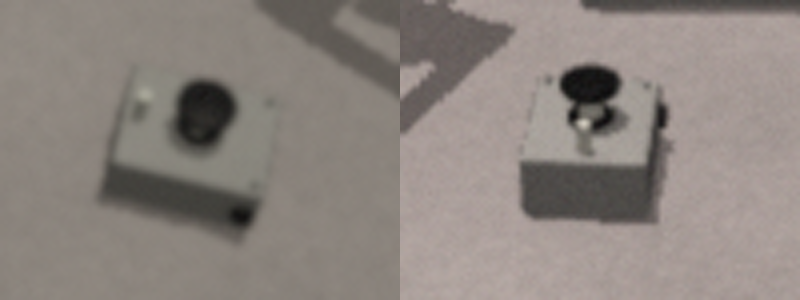

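```bash
cat > fit.py <<'E'
from h import *
from scipy.optimize import least_squares
s=pickle.load(open("scene0.pkl","rb"));d=pickle.load(open("side0.pkl","rb"))
def pix(o,uv,k=8): return [o[0]+(uv[0]+.5)/k-.5,o[1]+(uv[1]+.5)/k-.5]
def W(p,P):
    c,n=np.cos(p[2]),np.sin(p[2]);P=np.array(P,float)/1000
    return np.c_[p[0]+c*P[:,0]-n*P[:,1],p[1]+n*P[:,0]+c*P[:,1],P[:,2]]
def fit(name,obs,p0):
    f=lambda p:np.concatenate([(proj(c,W(p,P))-np.array(u)).ravel() for c,P,u in obs])
    r=least_squares(f,p0,loss='soft_l1')
    print(name,r.x[:2].round(4),np.degrees(r.x[2]).round(2));
    for c,P,u in obs: print("   res",(proj(c,W(r.x,P))-np.array(u)).round(1).tolist())
    return r.x
def plate(name,so,do,h,p0):
    z=8+h
    S=[(-5,-45,z),(5,-45,z),(5,45,z),(-5,45,z)]
    D=[(-5,45,z),(5,45,z),(-5,-45,z),(5,-45,z)]
    return fit(name,[(s,S,[pix((195,170),u) for u in so]),(d,D,[pix((235,280),u) for u in do])],p0)
T=plate("tall",[(272,103),(256,125),(450,237),(468,213)],[(352,40),(384,50),(192,283),(232,290)],130,[.42,-.255,-.5])
S=plate("short",[(192,292),(178,314),(367,428),(385,402)],[(580,222),(608,232),(430,463),(470,472)],85,[.47,-.276,-.5])
print("dist",np.hypot(*(T-S)[:2]))
E_=fit("easel",[(s,[(60,-55,0),(60,55,0),(-60,55,10),(-21.5,-50,93),(-21.5,50,93)],[pix((255,245),u) for u in [(193,430),(487,515),(585,218),(262,122),(537,198)]]),
 (d,[(-60,55,10),(60,55,10),(60,-55,0),(-60,-55,0)],[pix((310,220),u) for u in [(203,263),(584,290),(577,548),(175,524)]])],[.62,-.03,-.2])
t=np.linspace(0,2*np.pi,50)
# box: top corners, plunger top
B=fit("box",[(s,[(-45,-55,50),(-45,55,50),(45,-55,50),(45,55,50),(0,0,84),(45,-55,0),(45,55,0)],[pix((395,220),u,4) for u in [(128,63),(282,92),(108,163),(258,202),(208,102),(98,202),(245,242)]]),
 (d,[(-45,55,50),(45,55,50),(-45,-55,50),(45,-55,50),(0,0,84),(-45,-55,0),(45,-55,0)],[pix((245,140),u,4) for u in [(541,72),(661,80),(521,160),(650,163),(590,84),(522,213),(653,220)]] if 0 else [pix((245,140),(u[0]-400,u[1]),4) for u in [(541,72),(661,80),(521,160),(650,163),(590,84),(522,213),(653,220)]])],[.45,.345,-.1])
np.savez("poses.npz",T=T,S=S,E=E_,B=B)
print("yaw easel z", E_)
print("pl side/scene z84",at_z(s,pix((395,220),(208,102),4),.084),at_z(d,pix((245,140),(190,84),4),.084))
E
python3 fit.py; python3 -c "
from workcell import manip;print(manip.get_obs()['joint_positions'])"
```

```text
tall [ 0.4165 -0.2572] -22.82
   res [[0.1, 0.5], [-0.1, -0.0], [-0.1, -0.2], [-0.2, 0.5]]
   res [[-0.4, 0.1], [0.0, 0.1], [0.2, -0.4], [-0.2, 0.1]]
short [ 0.4733 -0.2773] -23.16
   res [[0.1, 0.4], [-0.4, -0.1], [-0.3, -0.0], [-0.3, 0.9]]
   res [[-0.8, -0.5], [0.2, -0.4], [0.0, -0.1], [-0.3, 0.3]]
dist 0.060308381964690724
easel [ 0.61   -0.0293] -5.89
   res [[-0.7, 0.7], [-0.1, 0.8], [0.5, 0.4], [0.4, -1.4], [1.0, -1.3]]
   res [[-0.4, -0.0], [0.2, -0.6], [0.4, 1.1], [-0.1, 1.0]]
box [0.4477 0.3451] -4.79
   res [[0.9, -0.2], [0.0, 1.5], [0.2, 0.1], [1.5, -0.1], [-0.5, 0.6], [-0.1, -0.6], [0.9, -1.3]]
   res [[-0.3, 1.3], [0.3, 0.4], [0.0, 0.4], [-0.0, 1.0], [0.5, -0.9], [0.5, 1.8], [-0.6, 1.3]]
yaw easel z [ 0.60996382 -0.02932431 -0.10288512]
pl side/scene z84 [0.44550662 0.34626919 0.084     ] [0.44624335 0.34034625 0.084     ]
[ 1.01753086e+00  5.28265220e-01  1.43362989e+00 -3.21439916e-05
  1.18143051e+00 -1.78522681e-01]
```

The fits agree with the stated sizes: the plates measure 60.3 mm apart against 60. I'm moving towards the rack at a safe height with the jaws partly closed.

Call:
servo_tool([
  [138,-19.5,24.7,0,0],
  [138,-19.5,24.7,0,0],
  [138,-19.5,24.7,0,0],
  [138,-19.5,24.7,0,0],
  [138,-19.5,24.7,0,0],
  [138,-19.5,24.7,0,0],
  [138,-19.5,24.7,0,0],
  [138,-19.5,24.7,0,0],
  [138,-19.5,24.7,0,0],
  [138,-19.5,24.7,0,0],
])

```text
t: 0.98
position: [0.3876, 0.3083, 0.2224]
orientation: [[0.366, 0.931, -0.0], [0.931, -0.366, -0.0], [-0.0, -0.0, -1.0]]
force: [0.1, -0.1, 0.3]
grip_width: 0.0404
```

Call:
servo_tool([
  [138,-19.5,24.7,0,0],
  [138,-19.5,24.7,0,0],
  [138,-19.5,24.7,0,0],
  [138,-19.5,24.7,0,0],
  [138,0,0,0,0.12],
  [138,0,0,0,0.12],
  [138,0,0,0,0.12],
  [138,0,0,0,0.12],
  [138,0,0,0,0.12],
  [138,0,0,0,0.12],
])

```text
t: 1.82
position: [0.4504, 0.2008, 0.2223]
orientation: [[0.892, 0.453, -0.001], [0.453, -0.892, -0.0], [-0.001, -0.0, -1.0]]
force: [-0.3, -0.2, 0.3]
grip_width: 0.04
```

Call:
servo_tool([
  [138,0,0,0,0.12],
  [138,0,0,0,0.12],
  [138,0,0,0,0.12],
  [138,0,0,0,0.12],
  [138,0,0,0,0.12],
  [138,0,0,0,0.12],
  [138,0,0,0,0.12],
  [138,0,0,0,0],
])

```text
t: 2.48
position: [0.4505, 0.2009, 0.2224]
orientation: [[0.934, -0.358, -0.0], [-0.358, -0.934, -0.0], [-0.0, 0.0, -1.0]]
force: [0.1, -0.2, 0.1]
grip_width: 0.0399
```

Call:
servo_tool([
  [138,0,0,0,0.033],
  [138,10.5,31.1,0,0],
  [138,10.5,31.1,0,0],
  [138,10.5,31.1,0,0],
  [138,10.5,31.1,0,0],
  [138,10.5,31.1,0,0],
  [138,10.5,31.1,0,0],
  [138,10.5,31.1,0,0],
  [138,10.5,31.1,0,0],
  [138,10.5,31.1,0,0],
])

```text
t: 3.32
position: [0.4291, -0.0952, 0.2226]
orientation: [[0.924, -0.384, 0.0], [-0.384, -0.924, 0.0], [0.0, -0.0, -1.0]]
force: [1.0, -0.0, -0.5]
grip_width: 0.0397
```

Call:
servo_tool([
  [138,10.5,31.1,0,0],
  [138,10.5,31.1,0,0],
  [138,10.5,31.1,0,0],
  [138,10.5,31.1,0,0],
  [138,10.5,31.1,0,0],
  [138,0,0,0,0],
  [138,0,0,0,0],
])

```text
t: 3.9
position: [0.4176, -0.2591, 0.2223]
orientation: [[0.922, -0.387, 0.0], [-0.387, -0.922, 0.0], [-0.0, -0.0, -1.0]]
force: [0.2, 0.3, 0.5]
grip_width: 0.0398
```

```bash
python3 - <<'E'
from workcell import manip, optics
from h import *
o=manip.get_obs();print(o['t'],o['position'],o['orientation'],o['joint_positions'])
c=optics.capture("wrist");pickle.dump(c,open("w1.pkl","wb"));cv2.imwrite("pics/w1.png",c["color"])
# predicted tall/short plate top corners
from math import *
P=np.load("poses.npz")
for k,z in (("T",138),("S",93)):
    p=P[k];R=np.array([[cos(p[2]),-sin(p[2])],[sin(p[2]),cos(p[2])]])
    q=[[*(p[:2]+R@np.array(a)/1000),z/1000] for a in [(-5,-45),(5,-45),(5,45),(-5,45)]];print(k,proj(c,q).round(1).tolist())
E
```

```text
3.9 [ 0.4176256  -0.25910398  0.22233375] [[ 9.21961295e-01 -3.87282027e-01  4.09613788e-05]
 [-3.87282029e-01 -9.21961290e-01  1.00947745e-04]
 [-1.33044164e-06 -1.08933519e-04 -9.99999994e-01]] [-7.83181407e-01  3.49116197e-01  1.76053322e+00  1.17017838e-04
  1.03198544e+00 -3.85559723e-01]
T [[311.0, 304.8], [325.1, 304.8], [325.6, 176.8], [310.0, 176.8]]
S [[385.5, 276.4], [397.6, 276.4], [404.7, 165.3], [391.6, 165.1]]
```

View pics/w1.png

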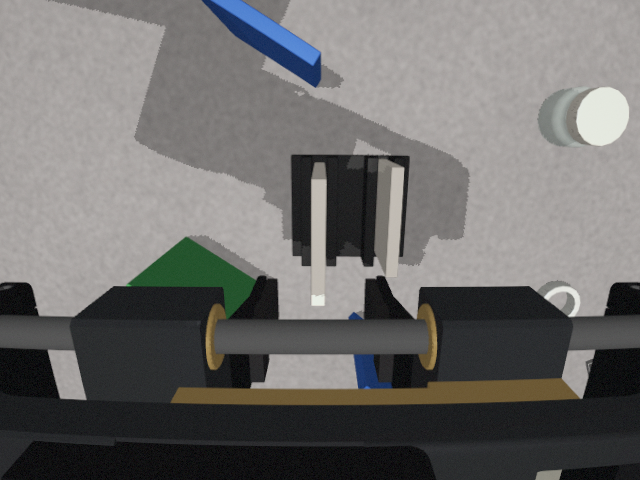

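The wrist view shows the tall plate's top edge at x 311–325 and its near end at y≈304, matching the prediction. The short plate is to the right and clear of the fingers. Now descending and gripping.

Call:
servo_tool([
  [138,-1.8,-1.3,0,0],
  [138,0,0,18,0],
  [138,0,0,18,0],
  [138,0,0,18,0],
  [138,0,0,18,0],
  [138,0,0,18,0],
  [138,0,0,18,0],
  [138,0,0,18,0],
  [138,0,0,0,0],
])

```text
t: 4.7
position: [0.415, -0.2522, 0.0942]
orientation: [[0.923, -0.384, -0.005], [-0.384, -0.923, 0.005], [-0.007, -0.003, -1.0]]
force: [-0.3, 0.8, -0.2]
grip_width: 0.0399
```

Call:
servo_tool([
  [255,0,0,0,0],
  [255,0,0,0,0],
  [255,0,0,0,0],
  [255,0,0,0,0],
  [255,0,0,0,0],
  [255,0,0,0,0],
])

```text
t: 5.2
position: [0.417, -0.2558, 0.0973]
orientation: [[0.922, -0.387, 0.001], [-0.387, -0.922, -0.001], [0.001, 0.0, -1.0]]
force: [-0.3, 0.7, 4.6]
grip_width: 0.0096
```

Call:
servo_tool([
  [255,0,0,-10,0],
  [255,0,0,-15,0],
  [255,0,0,-20,0],
  [255,0,0,-20,0],
  [255,0,0,-20,0],
  [255,0,0,-20,0],
  [255,0,0,-20,0],
  [255,0,0,-20,0],
  [255,0,0,-15,0],
  [255,0,0,0,0],
])

```text
t: 6.03
position: [0.4178, -0.2567, 0.2593]
orientation: [[0.922, -0.387, 0.004], [-0.387, -0.922, -0.004], [0.006, 0.002, -1.0]]
force: [0.2, -0.9, -3.3]
grip_width: 0.0098
```

```bash
python3 - <<'E'
from workcell import manip, optics
from h import *
o=manip.get_obs();print(o['t'],o['position'],o['orientation'].round(4).tolist(),o['force'],o['grip_width'])
P=np.load("poses.npz")
for n in ("side","scene"):
    c=optics.capture(n);pickle.dump(c,open(n+"2.pkl","wb"));cv2.imwrite(f"pics/{n}2.png",c["color"])
    p=proj(c,[o['position']])[0];print(n,p)
    x,y=int(p[0])-60,int(p[1])-30;crop(c,x,y,120,90,6,f"pics/{n}2c.png");print(x,y)
e=P["E"];yaw=e[2]
print("easel centre",e)
E
```

```text
6.0333 [ 0.41782414 -0.25665425  0.2593104 ] [[0.9222, -0.3867, 0.0045], [-0.3867, -0.9222, -0.0044], [0.0058, 0.0023, -1.0]] [ 0.15415928 -0.90879771 -3.32901862] 0.00975588922338956
side [268.43898849 253.92026373]
208 223
scene [233.98817857 162.72937975]
173 132
easel centre [ 0.60996382 -0.02932431 -0.10288512]
```

View pics/side2c.png

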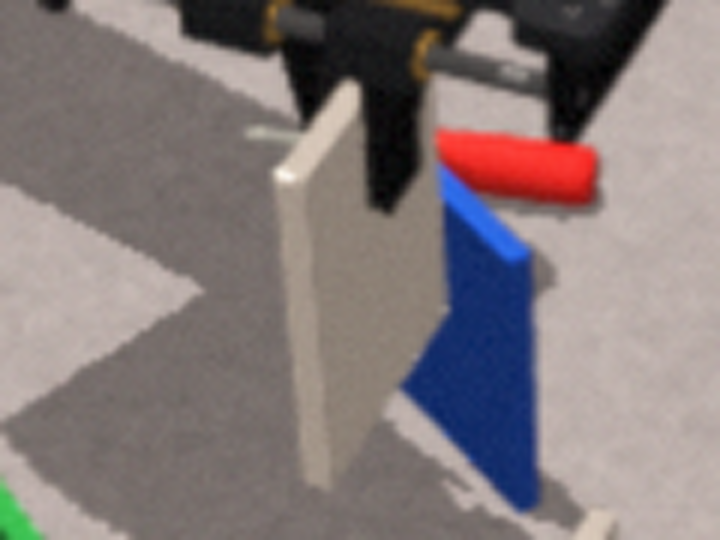

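View pics/scene2c.png

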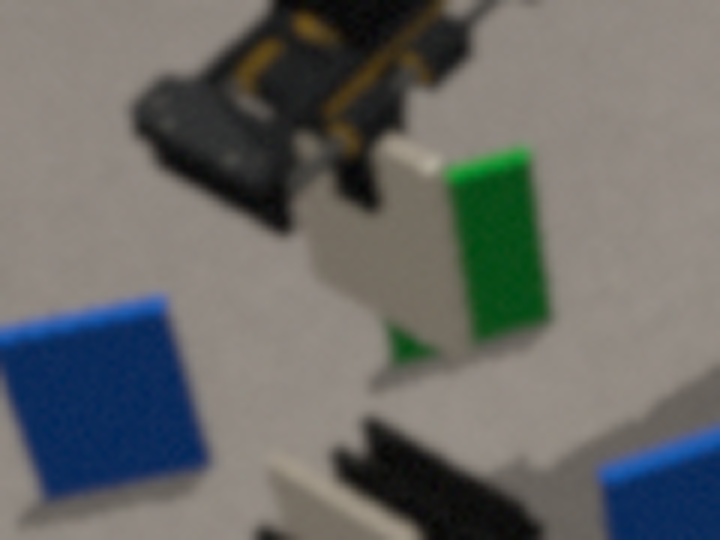

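The plate is gripped at 9.8 mm width and hangs straight. The force reads −3.3 N, which fits 0.3 kg. Next I'll align to the easel's yaw and stop short of it for a wrist look.

Call:
servo_tool([
  [255,0,0,0,-0.1],
  [255,0,0,0,-0.1],
  [255,0,0,0,-0.095],
  [255,0,0,0,0],
])

```text
t: 6.47
position: [0.4156, -0.2546, 0.2547]
orientation: [[0.995, -0.1, -0.003], [-0.1, -0.995, 0.003], [-0.003, -0.003, -1.0]]
force: [0.3, 0.9, -2.1]
grip_width: 0.0099
```

Call:
servo_tool([
  [255,15,-10,0,0],
  [255,23,-15.6,0,0],
  [255,23,-15.6,0,0],
  [255,23,-15.6,0,0],
  [255,23,-15.6,0,0],
  [255,23,-15.6,0,0],
  [255,23,-15.6,0,0],
  [255,22,-15,0,0],
  [255,10,-7,0,0],
  [255,0,0,0,0],
])

```text
t: 7.3
position: [0.615, -0.1477, 0.2547]
orientation: [[0.995, -0.101, -0.001], [-0.101, -0.995, 0.001], [-0.001, -0.001, -1.0]]
force: [0.2, -0.6, -2.4]
grip_width: 0.01
```

```bash
cat > look.py <<'E'
from workcell import manip, optics
from h import *
import sys
o=manip.get_obs();print(o['t'],o['position'].round(4),o['orientation'].round(4).tolist(),o['force'].round(2),o['grip_width'],o['joint_positions'].round(2))
for n in sys.argv[2:]:
    c=optics.capture(n);pickle.dump(c,open(f"{n}{sys.argv[1]}.pkl","wb"));cv2.imwrite(f"pics/{n}{sys.argv[1]}.png",c["color"])
E
python3 look.py 3 wrist
```

```text
7.3 [ 0.615  -0.1477  0.2547] [[0.9949, -0.1009, -0.0011], [-0.1009, -0.9949, 0.0013], [-0.0012, -0.0012, -1.0]] [ 0.2  -0.64 -2.38] 0.009964977582024227 [-0.41  0.51  1.38  0.    1.26 -0.31]
```

View pics/wrist3.png

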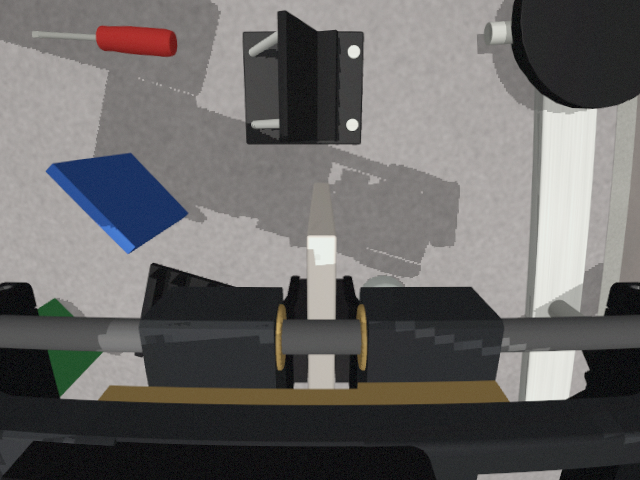

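```bash
python3 - <<'E'
from h import *
c=pickle.load(open("wrist3.pkl","rb"));crop(c,232,4,145,150,4,"pics/w3c.png")
P=np.load("poses.npz");e=P["E"]
from math import *
def W(P):
    P=np.array(P,float)/1000;return np.c_[e[0]+cos(e[2])*P[:,0]-sin(e[2])*P[:,1],e[1]+sin(e[2])*P[:,0]+cos(e[2])*P[:,1],P[:,2]]
Q=[(-60,-55,10),(60,-55,10),(60,55,10),(-60,55,10),(-13.9,-50,95.8),(-13.9,50,95.8),(-21.5,-50,93),(-21.5,50,93),(10,-50,30),(10,50,30),(26.9,-50,36.2),(26.9,50,36.2)]
for q,u in zip(Q,proj(c,W(Q))): print(q,u.round(1),((u-[232,4]+.5)*4-.5).round(0))
E
```

```text
Traceback (most recent call last):
TypeError: 'float' object is not subscriptable
```

View pics/w3c.png

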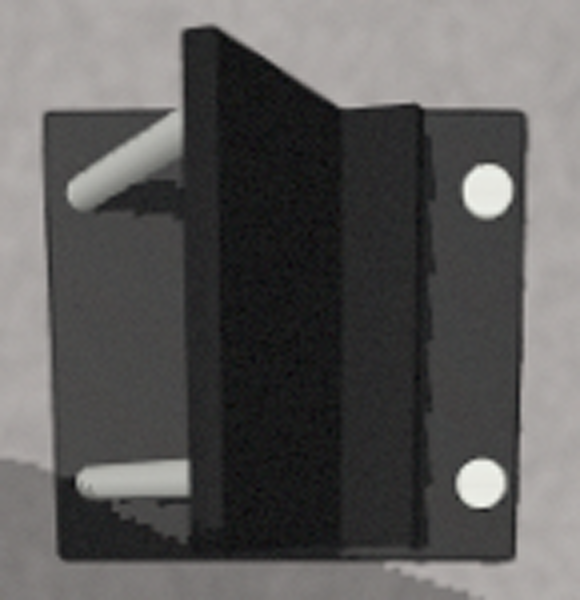

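```bash
cat > refit.py <<'E'
from h import *
from scipy.optimize import least_squares
c=pickle.load(open("wrist3.pkl","rb"))
P=np.load("poses.npz")
def W(p,P):
    P=np.array(P,float)/1000;C,S=np.cos(p[2]),np.sin(p[2]);return np.c_[p[0]+C*P[:,0]-S*P[:,1],p[1]+S*P[:,0]+C*P[:,1],P[:,2]]
Q=[(-60,-55,10),(60,-55,10),(60,55,10),(-60,55,10),(-13.9,50,95.8),(-21.5,50,93),(10,50,30),(26.9,50,36.2),(10,-50,30),(26.9,-50,36.2)]
U=np.array([(60,560),(515,560),(526,113),(44,113),(215,27),(184,32),(343,107),(418,105),(340,555),(415,548)],float)
U=(U+.5)/4-.5+[232,4]
f=lambda p:(proj(c,W(p,Q))-U).ravel()
r=least_squares(f,P["E"],loss='soft_l1');print("old",P["E"],"new",r.x,np.degrees(r.x[2]))
print(f(P["E"]).reshape(-1,2).round(1).tolist());print(f(r.x).reshape(-1,2).round(1).tolist())
# plate held: top edges in wrist
np.save("E2.npy",r.x)
def aim(p,xe,ye): return W(p,[(xe,ye,0)])[0,:2]
print("aim", aim(r.x,17,0), aim(P["E"],17,0))
E
python3 refit.py
```

```text
old [ 0.60996382 -0.02932431 -0.10288512] new [ 0.61293526 -0.03145208 -0.11077095] -6.346707856555784
[[0.1, -0.3], [1.6, -0.4], [1.6, -2.6], [-0.4, -2.3], [-5.1, -2.6], [-6.8, -2.7], [-4.2, -1.1], [-4.6, -2.3], [-3.1, -3.8], [-4.5, -1.9]]
[[2.8, 1.0], [4.2, 1.9], [5.2, -0.1], [3.4, -0.9], [-0.4, -0.3], [-2.2, -0.5], [-0.3, 1.0], [-0.7, 0.1], [-0.3, -1.8], [-1.7, 0.3]]
aim [ 0.62983107 -0.03333134] [ 0.62687392 -0.03107027]
```

The foot and the upper part disagree by about 4 mm in x, and the scene view residual shows the same. The plate seats on the ledge and panel, so I'll fit to those alone.

```bash
cat >> refit.py <<'E'
print("--- ledge/panel only")
Q=Q[4:];U=U[4:]
r=least_squares(f,P["E"],loss='soft_l1');print("new",r.x,np.degrees(r.x[2]));print(f(r.x).reshape(-1,2).round(1).tolist());print("aim",aim(r.x,17,0));np.save("E2.npy",r.x)
# scene check
s=pickle.load(open("scene0.pkl","rb"));k=[(-21.5,-50,93),(-21.5,50,93)]
u=(np.array([(262,122),(537,198)],float)+.5)/8-.5+[255,245]
print("scene check",(proj(s,W(r.x,k))-u).round(1).tolist())
# plate top near (far from TCP, +y) end as seen in wrist
o=np.array([.615,-.1477]);t=W([*o,-.1011],[(-5,45,.2547e3-89+130-1),(5,45,.2547e3-90+130)]);print("plate top far pred",proj(c,t).round(1).tolist())
E
python3 refit.py; python3 -c "
from h import *
c=pickle.load(open('wrist3.pkl','rb'));crop(c,270,160,100,100,6,'pics/w3p.png')"
```

```text
old [ 0.60996382 -0.02932431 -0.10288512] new [ 0.61293526 -0.03145208 -0.11077095] -6.346707856555784
[[0.1, -0.3], [1.6, -0.4], [1.6, -2.6], [-0.4, -2.3], [-5.1, -2.6], [-6.8, -2.7], [-4.2, -1.1], [-4.6, -2.3], [-3.1, -3.8], [-4.5, -1.9]]
[[2.8, 1.0], [4.2, 1.9], [5.2, -0.1], [3.4, -0.9], [-0.4, -0.3], [-2.2, -0.5], [-0.3, 1.0], [-0.7, 0.1], [-0.3, -1.8], [-1.7, 0.3]]
aim [ 0.62983107 -0.03333134] [ 0.62687392 -0.03107027]
--- ledge/panel only
new [ 0.61379631 -0.03166219 -0.10614755] -6.081806708979499
[[0.4, -0.1], [-1.3, -0.2], [0.4, 1.1], [0.0, 0.1], [0.8, -1.7], [-0.6, 0.3]]
aim [ 0.63070062 -0.03346331]
scene check [[-0.8, -0.4], [-0.2, -0.2]]
plate top far pred [[304.6, 225.8], [335.0, 225.8]]
```

View pics/w3p.png

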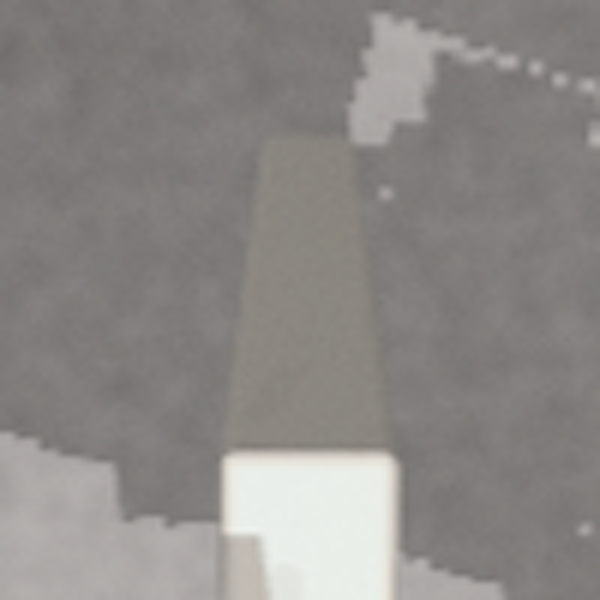

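```bash
cat > pl.py <<'E'
from h import *
from scipy.optimize import least_squares
c=pickle.load(open("wrist3.pkl","rb"));o=np.array([.615,-.1477,.2547]);R=np.array([[.9949,.1009,0],[-.1009,.9949,0],[0,0,1]])
U=np.array([(222,455),(398,455),(258,137),(355,137)],float);U=(U+.5)/6-.5+[270,160]
def f(p):
    Q=[]
    for x,z in((-5,130),(5,130),(-5,0),(5,0)):
        Q.append(o+R@np.array([p[0]+x,p[1]+45,p[2]+z])/1000)
    return (proj(c,Q)-U).ravel()
r=least_squares(f,[0,0,-89]);print(r.x,f(r.x).reshape(-1,2).round(1).tolist())
E
python3 pl.py
```

```text
[  0.39930726  -3.16910819 -89.7369171 ] [[-0.7, -0.1], [0.3, -0.1], [0.9, 0.2], [-0.1, 0.2]]
```

Call:
servo_tool([
  [255,0.7,-15,0,0.005],
  [255,0.7,-22,0,0],
  [255,0.7,-23,0,0],
  [255,0.7,-23,0,0],
  [255,0.7,-21,0,0],
  [255,0.2,-14.4,0,0],
  [255,0,0,0,0],
  [255,0,0,0,0],
])

```text
t: 8.02
position: [0.6288, -0.0324, 0.2562]
orientation: [[0.994, -0.106, -0.001], [-0.106, -0.994, -0.001], [-0.001, 0.001, -1.0]]
force: [-0.1, -1.3, -2.2]
grip_width: 0.0096
```

Call:
servo_tool([
  [255,0,0,12,0],
  [255,0,0,18,0],
  [255,0,0,20,0],
  [255,0,0,20,0],
  [255,0,0,18,0],
  [255,0,0,14,0],
  [255,0,0,8,0],
  [255,0,0,0,0],
  [255,0,0,0,0],
])

```text
t: 8.77
position: [0.6297, -0.0332, 0.1465]
orientation: [[0.994, -0.108, -0.0], [-0.108, -0.994, -0.0], [-0.0, 0.0, -1.0]]
force: [0.4, 0.1, -2.2]
grip_width: 0.0095
```

```bash
python3 look.py 4 side scene; python3 - <<'E'
from h import *
c=pickle.load(open("side4.pkl","rb"));crop(c,310,185,110,110,6,"pics/s4.png")
E=np.load("E2.npy")
from workcell import manip
p=manip.get_obs()['position'];d=p[:2]-E[:2];C,S=np.cos(E[2]),np.sin(E[2]);print("TCP in easel",(C*d[0]+S*d[1])*1e3,(-S*d[0]+C*d[1])*1e3,p[2]*1e3)
E
```

```text
8.7667 [ 0.6297 -0.0332  0.1465] [[0.9942, -0.108, -0.0005], [-0.108, -0.9942, -0.0003], [-0.0005, 0.0003, -1.0]] [ 0.43  0.12 -2.23] 0.009529533592908703 [-0.23  0.62  1.49 -0.    1.03 -0.12]
TCP in easel 16.871414457048985 0.5976414674130573 147.73158535251275
```

View pics/s4.png

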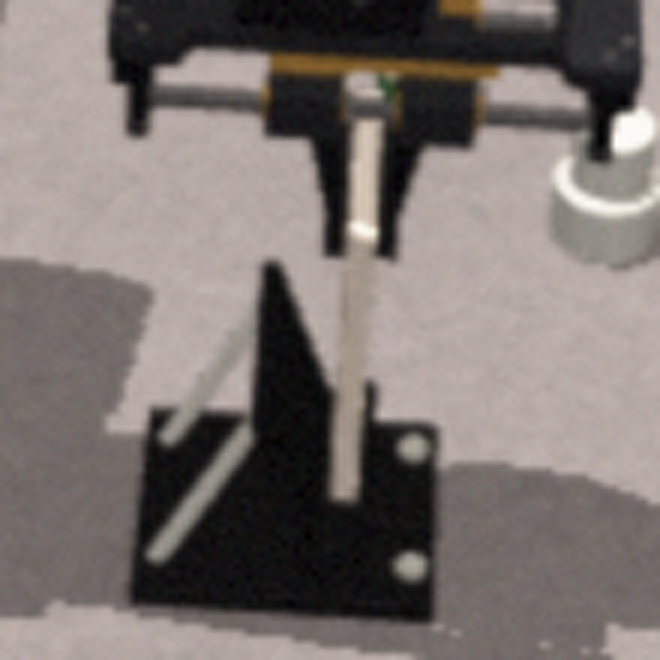

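The side view shows the plate in front of the panel, with its lower edge heading for the ledge. Lowering gently.

Call:
servo_tool([
  [255,0,-2.5,5,0],
  [255,0,0,5,0],
  [255,0,0,4,0],
  [255,0,0,3,0],
  [255,0,0,0,0],
])

```text
t: 9.28
position: [0.6294, -0.0293, 0.1286]
orientation: [[0.994, -0.107, -0.002], [-0.107, -0.994, 0.0], [-0.002, -0.0, -1.0]]
force: [-0.8, 0.1, -2.4]
grip_width: 0.0094
```

Call:
servo_tool([
  [255,0,0,2,0],
  [255,0,0,0,0],
])

```text
t: 9.45
position: [0.6299, -0.0296, 0.1272]
orientation: [[0.994, -0.107, -0.0], [-0.107, -0.994, 0.0], [-0.0, 0.0, -1.0]]
force: [-0.4, -0.3, -2.9]
grip_width: 0.0099
```

Call:
servo_tool([
  [255,0,0,1.5,0],
  [255,0,0,0,0],
])

```text
t: 9.62
position: [0.63, -0.0296, 0.1259]
orientation: [[0.994, -0.107, -0.0], [-0.107, -0.994, 0.0], [-0.0, -0.0, -1.0]]
force: [-0.2, 0.1, -3.1]
grip_width: 0.0098
```

Call:
servo_tool([
  [255,0,0,1.5,0],
  [255,0,0,0,0],
])

```text
t: 9.78
position: [0.6299, -0.0296, 0.1244]
orientation: [[0.994, -0.107, -0.0], [-0.107, -0.994, 0.0], [-0.0, 0.0, -1.0]]
force: [-0.1, -0.6, -3.4]
grip_width: 0.0095
```

Call:
servo_tool([
  [255,0,0,1,0],
  [255,0,0,0,0],
])

```text
t: 9.95
position: [0.6301, -0.0296, 0.1235]
orientation: [[0.994, -0.107, 0.0], [-0.107, -0.994, -0.0], [0.0, 0.0, -1.0]]
force: [-0.1, 0.3, -2.9]
grip_width: 0.01
```

Call:
servo_tool([
  [255,0,0,1,0],
  [255,0,0,0,0],
])

```text
t: 10.12
position: [0.6302, -0.0296, 0.1234]
orientation: [[0.994, -0.107, 0.001], [-0.107, -0.994, -0.0], [0.001, 0.0, -1.0]]
force: [-1.9, -0.3, 2.1]
grip_width: 0.0098
```

The plate contacts the ledge at the predicted height, with Fz +2 N and the ledge pushing it towards the panel. I'll open slowly so the plate tips back against the rear finger, with the tool following.

Call:
servo_tool([
  [228,0,0,0,0],
  [222,0,0,0,0],
  [216,0,0,0,0],
  [210,-1,0,0,0],
  [203,-1,0,0,0],
  [196,-1,0,0,0],
  [189,-1,0,0,0],
  [182,-1,0,0,0],
])

```text
t: 10.78
position: [0.6248, -0.029, 0.1224]
orientation: [[0.994, -0.107, -0.0], [-0.107, -0.994, 0.0], [-0.0, -0.0, -1.0]]
force: [0.6, 0.1, -0.4]
grip_width: 0.0228
```

```bash
python3 look.py 5 side; python3 - <<'E'
from h import *
c=pickle.load(open("side5.pkl","rb"));crop(c,310,185,110,110,6,"pics/s5.png")
E
```

```text
10.7833 [ 0.6248 -0.029   0.1224] [[0.9943, -0.1068, -0.0003], [-0.1068, -0.9943, 0.0], [-0.0003, -0.0, -1.0]] [ 0.65  0.12 -0.42] 0.022753984368752523 [-0.22  0.65  1.52 -0.    0.97 -0.12]
```

View pics/s5.png

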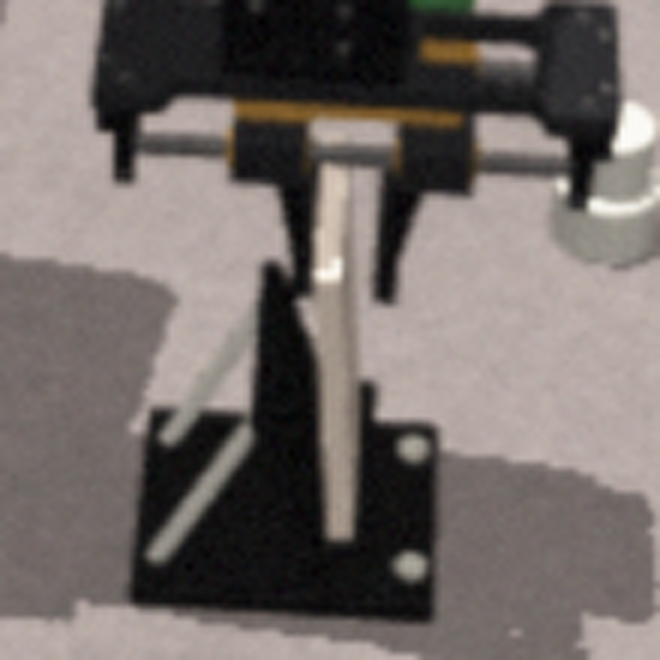

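The plate is tipping back on the rear finger as intended. Continuing.

Call:
servo_tool([
  [174,-1.5,0,0,0],
  [166,-1.5,0,0,0],
  [158,-1.5,0,0,0],
  [150,-1.5,0,0,0],
  [142,-1.5,0,0,0],
  [134,-1.5,0,0,0],
  [126,-1.5,0,0,0],
  [118,-1.5,0,0,0],
  [110,-1.5,0,0,0],
  [102,-1.5,0,0,0],
])

```text
t: 11.67
position: [0.6099, -0.0274, 0.1225]
orientation: [[0.994, -0.107, -0.0], [-0.107, -0.994, 0.0], [-0.0, 0.0, -1.0]]
force: [0.3, -0.4, 0.4]
grip_width: 0.0498
```

Call:
servo_tool([
  [92,-1.5,0,0,0],
  [82,-1.5,0,0,0],
  [72,-1.5,0,0,0],
  [62,-1,0,0,0],
  [52,-1,0,0,0],
  [42,0,0,0,0],
  [32,0,0,0,0],
  [32,0,0,0,0],
])

```text
t: 12.33
position: [0.6038, -0.0268, 0.1226]
orientation: [[0.994, -0.107, 0.0], [-0.107, -0.994, -0.0], [0.0, 0.0, -1.0]]
force: [-0.5, 0.0, 0.5]
grip_width: 0.0749
```

```bash
python3 look.py 6 side scene wrist; python3 - <<'E'
from h import *
c=pickle.load(open("side6.pkl","rb"));crop(c,300,185,110,110,6,"pics/s6.png")
E
```

```text
12.3333 [ 0.6038 -0.0268  0.1226] [[0.9943, -0.1068, 0.0003], [-0.1068, -0.9943, -0.0001], [0.0003, 0.0, -1.0]] [-0.48  0.03  0.48] 0.07485548652184401 [-0.23  0.63  1.57  0.    0.94 -0.12]
```

View pics/s6.png

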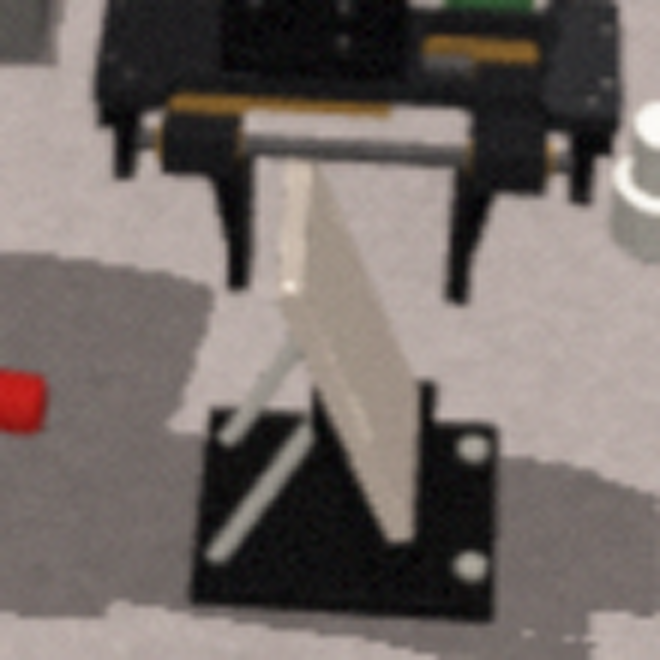

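View pics/wrist6.png

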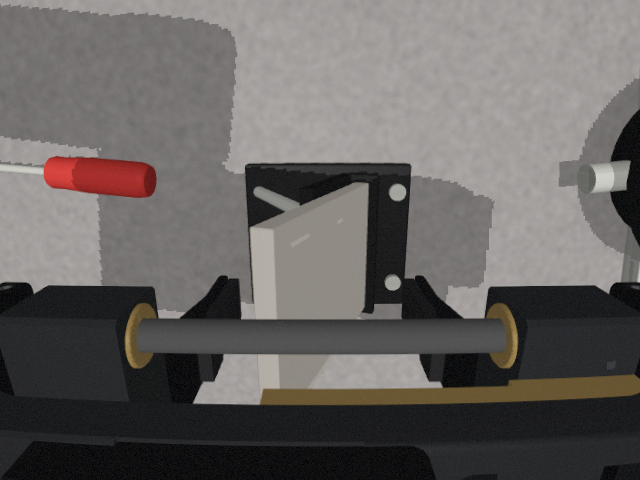

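The plate leans on the panel and both fingers stand clear of it. Lifting straight up, then I'll measure the plate.

Call:
servo_tool([
  [32,0,0,-8,0],
  [32,0,0,-15,0],
  [32,0,0,-20,0],
  [32,0,0,-25,0],
  [32,0,0,-25,0],
  [32,0,0,-20,0],
  [32,0,0,-12,0],
  [32,0,0,0,0],
])

```text
t: 13.15
position: [0.6057, -0.0271, 0.2517]
orientation: [[0.994, -0.107, 0.008], [-0.107, -0.994, -0.002], [0.008, 0.001, -1.0]]
force: [0.1, -0.1, -0.1]
grip_width: 0.0759
```

```bash
python3 look.py 7 side scene wrist; python3 - <<'E'
from h import *
c=pickle.load(open("side7.pkl","rb"));crop(c,310,195,110,100,7,"pics/s7.png")
c=pickle.load(open("scene7.pkl","rb"));crop(c,255,235,100,80,7,"pics/c7.png")
E
```

```text
13.15 [ 0.6057 -0.0271  0.2517] [[0.9943, -0.1067, 0.0076], [-0.1067, -0.9943, -0.0017], [0.0077, 0.0009, -1.0]] [ 0.14 -0.06 -0.11] 0.07592441067178406 [-0.23  0.47  1.45  0.    1.21 -0.12]
```

View pics/s7.png

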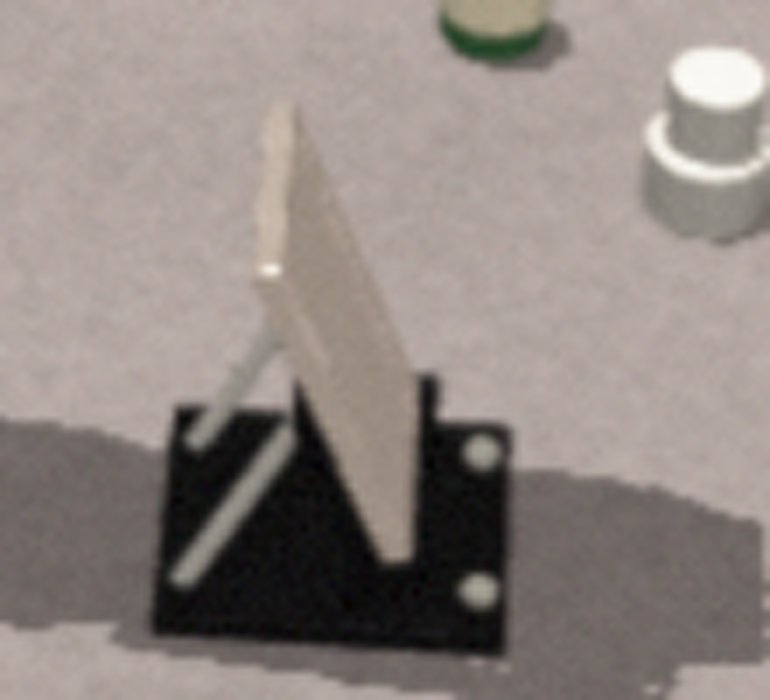

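View pics/c7.png

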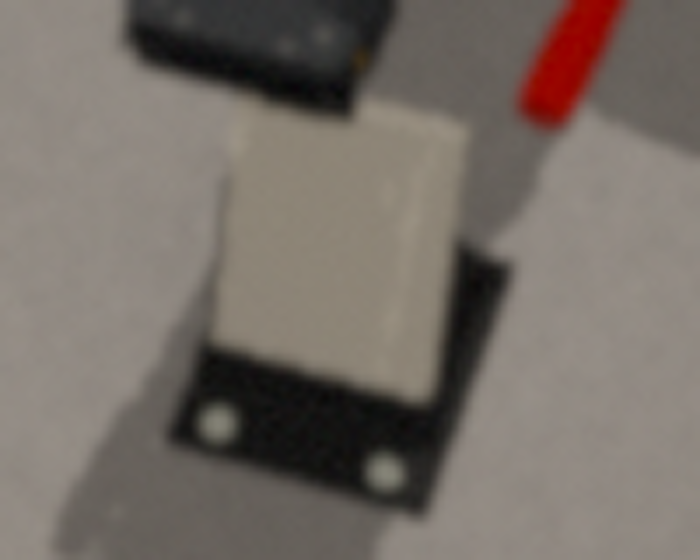

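View pics/wrist7.png

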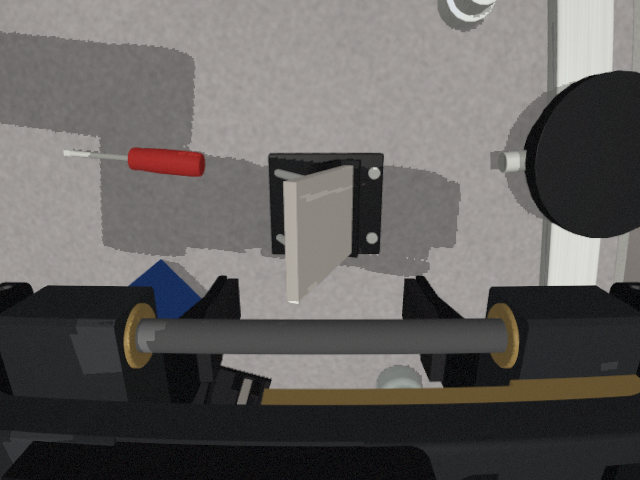

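```bash
cat > lean.py <<'E'
from h import *
from scipy.optimize import least_squares
d=pickle.load(open("side7.pkl","rb"));s=pickle.load(open("scene7.pkl","rb"))
E=np.load("E2.npy")
def pts(p,L):  # p: x,y(m, world centre), z, yaw, tilt
    C,S=np.cos(p[3]),np.sin(p[3]);a=p[4];Rz=np.array([[C,-S,0],[S,C,0],[0,0,1]]);Ry=np.array([[np.cos(a),0,-np.sin(a)],[0,1,0],[np.sin(a),0,np.cos(a)]])
    return (Rz@Ry@(np.array(L,float).T/1000)).T+p[:3]
Ld=[(-5,-45,65),(5,-45,65),(5,45,65),(5,-45,-65),(-5,-45,-65)]
Ud=(np.array([(258,270),(285,272),(297,105),(412,562),(385,562)],float)+.5)/7-.5+[310,195]
Ls=[(5,-45,-65),(5,45,-65),(-5,45,65),(-5,-45,65)]
Us=(np.array([(212,348),(437,403),(468,128),(235,98)],float)+.5)/7-.5+[255,235]
f=lambda p:np.concatenate([(proj(d,pts(p,Ld))-Ud).ravel(),(proj(s,pts(p,Ls))-Us).ravel()])
r=least_squares(f,[.61,-.03,.093,-.1,.35],x_scale=[.01,.01,.01,.1,.1],loss='soft_l1');p=r.x
print(p[:3].round(4),np.degrees(p[3:]).round(1),f(p).reshape(-1,2).round(1).tolist())
for e in (E,np.load("poses.npz")["E"]):
    q=p[:2]-e[:2];C,S=np.cos(e[2]),np.sin(e[2]);print("in easel mm",(1e3*np.array([C*q[0]+S*q[1],-S*q[0]+C*q[1],p[2]])).round(1))
E
python3 lean.py
```

```text
[ 0.6074 -0.0286  0.0928] [-4.3 20.4] [[0.4, 1.4], [0.9, 0.1], [-0.2, -0.6], [0.2, -0.2], [-0.0, 0.7], [0.3, -0.2], [-0.7, -0.1], [0.5, 0.0], [1.0, -3.6]]
in easel mm [-6.7  2.4 92.8]
in easel mm [-2.6  0.5 92.8]
```

The plate fits at 20.4° with centre (-6.7, 2.4, 92.8) mm in the easel frame, against (-7.5, 0, 92.8) wanted. Now shutting the fingers and going to the plunger.

Call:
servo_tool([
  [255,-7,-12,0,0],
  [255,-14,-25,0,0],
  [255,-14,-25,0,0],
  [255,-14,-25,0,0],
  [255,-14,-25,0,0],
  [255,-14,-25,0,0],
  [255,-14,-25,0,0],
  [255,-14,-25,0,0],
  [255,-14,-25,0,0],
  [255,-14,-25,0,0],
])

```text
t: 14.13
position: [0.4943, 0.2248, 0.2462]
orientation: [[0.994, -0.107, -0.003], [-0.107, -0.994, -0.0], [-0.003, 0.001, -1.0]]
force: [0.4, -0.8, -0.6]
grip_width: 0.0172
```

Call:
servo_tool([
  [255,-14,-25,0,0],
  [255,-14,-25,0,0],
  [255,-14,-25,0,0],
  [255,-14,-25,0,0],
  [255,-9,-15,0,0],
  [255,0,0,0,0],
  [255,0,0,20,0],
  [255,0,0,20,0],
  [255,0,0,10,0],
  [255,0,0,0,0],
])

```text
t: 14.97
position: [0.442, 0.3429, 0.1944]
orientation: [[0.994, -0.107, -0.007], [-0.107, -0.994, -0.004], [-0.006, 0.004, -1.0]]
force: [0.3, -0.4, -0.0]
grip_width: 0.0007
```

```bash
python3 look.py 8 wrist side; python3 - <<'E'
from h import *
c=pickle.load(open("wrist8.pkl","rb"))
print(proj(c,[(.447,.344,.084)]))
E
```

```text
14.9667 [0.442  0.3429 0.1944] [[0.9942, -0.107, -0.0069], [-0.107, -0.9942, -0.0036], [-0.0065, 0.0043, -1.0]] [ 0.32 -0.42 -0.05] 0.0007126146297138303 [ 0.46  0.48  1.62 -0.    1.05  0.57]
[[327.96873218 232.53388087]]
```

View pics/wrist8.png

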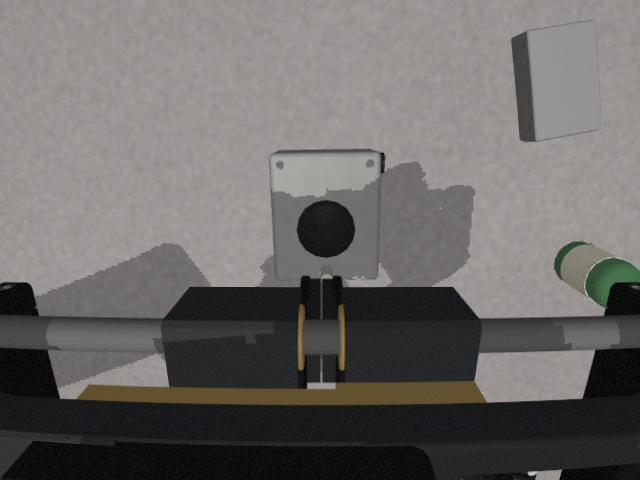

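View pics/side8.png

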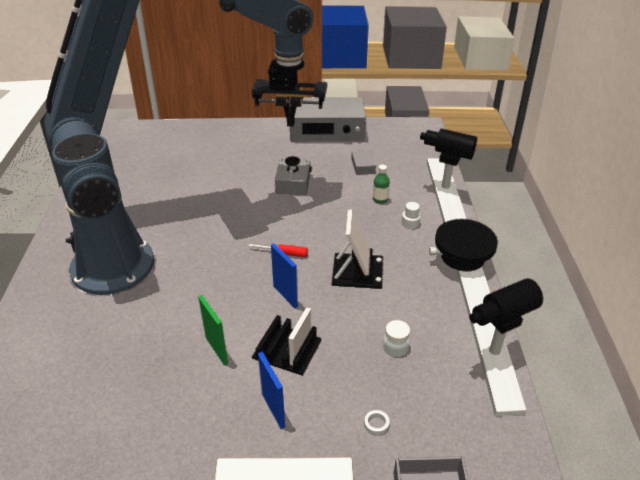

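Call:
servo_tool([
  [255,0,0,20,0],
  [255,0,0,25,0],
  [255,0,0,25,0],
  [255,0,0,20,0],
  [255,0,0,0,0],
  [255,0,0,0,0],
  [255,0,0,0,0],
])

```text
t: 15.65
position: [0.4458, 0.3449, 0.1091]
orientation: [[0.994, -0.107, 0.003], [-0.107, -0.994, 0.001], [0.003, -0.002, -1.0]]
force: [0.1, 0.8, -0.2]
grip_width: 0.0009
```

```bash
python3 look.py 9 ; python3 - <<'E'
from h import *
c=pickle.load(open("wrist8.pkl","rb"))
print(at_z(c,(326,229),.084))
E
```

```text
15.65 [0.4458 0.3449 0.1091] [[0.9943, -0.107, 0.0028], [-0.107, -0.9943, 0.0014], [0.0026, -0.0017, -1.0]] [ 0.13  0.84 -0.21] 0.0008705003253251717 [0.46 0.6  1.69 0.   0.85 0.57]
[0.44583503 0.3468394  0.084     ]
```

Call:
servo_tool([
  [255,0,-1,8,0],
  [255,0,0,8,0],
  [255,0,0,5,0],
  [255,0,0,0,0],
  [255,0,0,0,0],
])

```text
t: 16.07
position: [0.4442, 0.3453, 0.0862]
orientation: [[0.994, -0.107, -0.001], [-0.107, -0.994, -0.0], [-0.001, 0.001, -1.0]]
force: [0.6, -0.6, -0.0]
grip_width: 0.0001
```

Call:
servo_tool([
  [255,0,0,2,0],
  [255,0,0,2,0],
  [255,0,0,1,0],
  [255,0,0,0,0],
  [255,0,0,0,0],
])

```text
t: 16.48
position: [0.4448, 0.3456, 0.0819]
orientation: [[0.994, -0.107, 0.001], [-0.107, -0.994, 0.0], [0.001, -0.001, -1.0]]
force: [0.2, -0.3, 2.7]
grip_width: 0.0004
```

Call:
servo_tool([
  [255,0,0,1.5,0],
  [255,0,0,1.5,0],
  [255,0,0,1.5,0],
  [255,0,0,1,0],
  [255,0,0,0,0],
  [255,0,0,0,0],
])

```text
t: 16.98
position: [0.4448, 0.3456, 0.0763]
orientation: [[0.994, -0.107, 0.001], [-0.107, -0.994, 0.0], [0.001, -0.0, -1.0]]
force: [-0.2, 0.2, 5.0]
grip_width: 0.0005
```

Call:
servo_tool([
  [255,0,0,1,0],
  [255,0,0,1,0],
  [255,0,0,0.4,0],
  [255,0,0,0,0],
  [255,0,0,0,0],
  [255,0,0,0,0],
])

```text
t: 17.48
position: [0.4448, 0.3456, 0.0741]
orientation: [[0.994, -0.107, 0.001], [-0.107, -0.994, 0.0], [0.001, -0.001, -1.0]]
force: [-0.2, -0.4, 5.7]
grip_width: 0.0008
```

The TCP height says half-way down. Holding there and checking with the side camera.

Call:
servo_tool([
  [255,0,0,0.3,0],
  [255,0,0,0,0],
  [255,0,0,0,0],
  [255,0,0,0,0],
  [255,0,0,0,0],
  [255,0,0,0,0],
  [255,0,0,0,0],
  [255,0,0,0,0],
])

```text
t: 18.15
position: [0.4449, 0.3456, 0.0738]
orientation: [[0.994, -0.107, 0.001], [-0.107, -0.994, 0.0], [0.001, -0.001, -1.0]]
force: [-1.3, -0.1, 7.4]
grip_width: 0.0008
```

```bash
python3 look.py 10 side scene; python3 - <<'E'
from h import *
c=pickle.load(open("side10.pkl","rb"));a=cv2.resize(c["color"][150:200,265:325],(480,400),interpolation=cv2.INTER_CUBIC)
d=pickle.load(open("side0.pkl","rb"));b=cv2.resize(d["color"][150:200,265:325],(480,400),interpolation=cv2.INTER_CUBIC)
e=cv2.resize(c["color"][195:300,310:420],(419,400),interpolation=cv2.INTER_CUBIC)
cv2.imwrite("pics/p10.png",cv2.resize(np.hstack([a,b]),(800,333)));cv2.imwrite("pics/e10.png",e)
for z in(.084,.074):print(z,((proj(c,[(.4458,.346,z)])[0]-[265,150])*6.67).round(0))
print("post",((proj(c,[(.4422,.3031,.074)])[0]-[265,150])*6.67).round(0))
E
```

```text
18.15 [0.4449 0.3456 0.0738] [[0.9943, -0.1068, 0.0009], [-0.1068, -0.9943, 0.0005], [0.0009, -0.0006, -1.0]] [-1.25 -0.05  7.4 ] 0.0007952309940274538 [0.46 0.66 1.71 0.   0.77 0.57]
0.084 [180.  64.]
0.074 [181.  84.]
post [170. 140.]
```

View pics/p10.png

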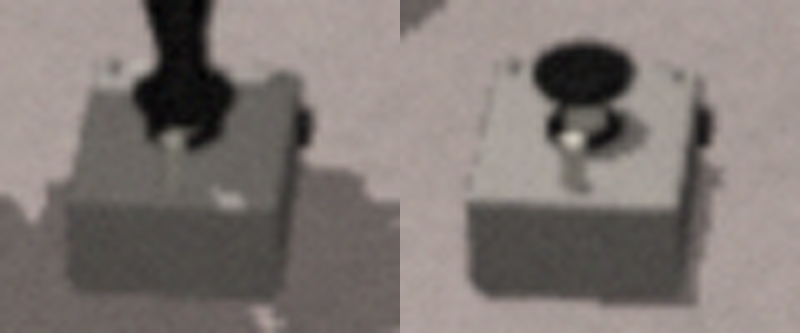

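View pics/e10.png

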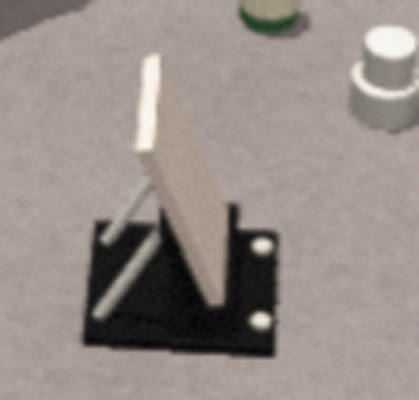

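In the side view the head has sunk from about y=70 to y≈92 in the enlargement. That is roughly 10–11 mm and agrees with the TCP height of 73.8 mm and the 7.4 N force. The plate is still leaning on the easel. Handing in.

```bash
python3 -c "
from workcell import manip, sign_off
print(manip.get_obs()['force'],manip.get_obs()['t']);sign_off()"
```

```text
[-1.27876798  0.12320304  5.76360826] 18.25
the job is handed in; nothing more can be done
```

I took the tall plate out of the rack, set it on the easel's ledge and let it tip back slowly against the panel, then let go of it. I then pressed the plunger half-way and handed in at 18.25 s of robot time, still holding it down.

**Plate:** measured after letting go, its tilt was 20.4° and its centre was at about (-6.7, 2.4, 92.8) mm in the easel's frame, where (-7.5, 0, 92.8) is proper. It was square to within about 2°. The last side view still showed it leaning there with nothing touching it.

**Plunger:** the fingertips were at 73.8 mm, so the head was about 10 mm down. The side view showed roughly 10–11 mm. The force read 5.7–7.4 N, noisy but around the 7 N expected at half-way.

**Everything else:** the short plate and the other things looked unmoved in the last full side view, taken before I pressed the plunger. I did not measure them again.

**Disagreement between checks:** the easel's foot and its ledge and panel gave positions about 4 mm apart front to back. I worked from the ledge and panel. Judged by the first overall fit, which rests mostly on the foot, the plate's centre would be at x = -2.6 mm, which is still within tolerance.

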